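Pry open a sample case and show a tube to the inspection camera

ROBOT

A 6-joint arm with a two-finger parallel gripper is mounted at the origin on a cart in front of the work surface, level with it; the furniture and walls round the work are solid. World frame = base frame: x ahead of the robot, y to its left, z up, the work surface at z = 0. Lengths are in m, angles in rad, forces in N, time in s.
With the tool pointing down it reaches from about 0.35 to 0.975 m from the base axis. Payload 4.9 kg.
Tool frame: the origin (TCP) lies midway between the tips of the shut fingers; the grasp point (between the pads) lies 19 mm behind it; z points along the fingers, y is the line along which they close (so a half turn about z gives the same grasp; the last joint's range is limited). The gripper opens to 85 mm and grips with 20 to 120 N. Pads are 22 mm wide; open, the fingers measure 114 mm over their backs; the gripper's body (76 mm by 85 mm) begins 54 mm behind the grasp point. The pads swing forward as they close: fully open they stand 13 mm farther back than shut.
Start: joints at [1.066, 0.053, 1.613, -0, 1.476, -0.119], TCP at [0.235, 0.579, 0.231] pointing down, gripper open.
Joint ranges: [-3.01, 3.01], [-1.01, 2.22], [0.06, 2.58], [-1.02, 4.17], [0.09, 2.62], [-3.14, 3.14]. Speed limits (rad/s): [2.57, 2.57, 3.14, 3.14, 3.14, 3.14].

INTERFACE

Orientations are given as a rotation vector (axis times angle).
In Python, from station import ctrl gives the robot as it stands.
- The arm moves only by the tool step_arm, never from a script. Its argument "targets" is a list of rows, each an object with "travel": the shift along the world's x, y, z as a fraction of full scale, a list of three; "angular": the turn, a rotation vector about the world's x, y, z as a fraction of full scale, a list of three; "gripper": the opening, from 0 (shut) to 1 (fully open). In form: [{"travel": [x, y, z], "angular": [rx, ry, rz], "gripper": gripper}, ...]. A call has 1 to 10 rows; each row is the pose to reach, as a shift and turn from the pose commanded when the call began; what a row does not reach only later rows make up. Full scale, the value 1, is 0.6 m for a shift and pi/4 rad for a turn. A row lasts 1/10 s, in which the tool goes at most 50 mm and 8.59 degrees, less where a joint would pass 70% of its speed; a pose out of reach is approached as far as the arm can. A call with a number of a shift or a turn outside -1 to 1 is refused whole. A call with a gripper value outside its range is refused whole. The fingers move at their own pace and stop on an object; "squeeze" is the grip in N (left out, the last holds). Time passes only in rows, so rows that repeat a pose let the fingers close. It gives the time, the measured TCP pose, the force, the opening and the grip force at its end, in the units of the state.
- ctrl.get_obs(): the state, without advancing time (a new reading comes with each control period).
- ctrl.get_image(name): name is "scene" or "side" or "wrist"; returns a dict with "img" (400x640x3 uint8, red, green, blue), "fx", "fy", "cx", "cy" (pixels), "rvec" (rotation vector, rad) and "tvec" (3), from world to camera coordinates, as OpenCV has them. Camera axes: x right, y down, z forward; pixel columns grow to the right and rows downward; lengths in m; the calibration is good to about 2 mm. A picture is of the moment at which its call begins. There is no depth.
- ctrl.finish_job(): hands the job in; it is judged then, once.
The state is a dict: "t": time; "q": joint angles; "dq": joint speeds; "effort": joint torques, N m; "tool_pos": TCP position; "tool_rot": TCP orientation; "contact_force": force on the tool from outside, world axes, zero at the start; "wrist_torque": the same for the moment, N m; "opening": finger opening in m; "grip_force": force on a finger pad.
Only numpy, scipy, OpenCV 4.12 (cv2) and the standard library are available. Lean on these libraries where they do the work, as an engineer would, in place of code of your own. Each camera call takes 0.05 s, during which the arm holds its last target. There are 200 camera calls.

TASK

Pry the clear lid of the blue sample case up with the blade of the orange-handled opener (not with the gripper itself) and swing it right over, past upright, so that it stays open; then lay the opener flat on the bench. Take out the tube with the tan filling and finish while still holding it in the air in front of the inspection camera: level, side-on to the lens, its middle straight in front of the lens and 12 cm from it. Leave the other tube in its cradle, and do not knock the open lid, the camera or the things standing around.

Things in the scene. Friction and masses are not known exactly. Their poses are not given: they have to be found in the camera images.
- case: Blue sample case, fixed, 150 mm (its x) by 200 mm (y) by 50 mm high, walls 4 mm, inner floor 6 mm above the bench; origin at the centre of its underside, x pointing roughly to the robot's right. Lid hinged along the top of its +x wall, pry notch in its -x wall. Two tubes lie in it along x, at y = +40 and -40 mm (either may be the sample), caps to the hinge, some 55 mm free beside each.
- notch (a point): Middle of the pry notch in the case's -x wall, at the wall's outer face, 50 mm above the bench (the wall's top, just under the lid). The notch is 60 mm wide (case y) and open from 32 to 50 mm above the bench, so a blade can pass under the lid; inside, it is free for 40 mm. Axes as the case's: x points into the case.
- lid (a joint): Lid angle, rad: 0 shut, 1.57 upright, stop at 2.0. Light flat clear plate (80 g, 5 mm thick, 200 mm wide, 148 mm hinge to front), no latch, on a slack hinge: falls shut from below upright, tips to its stop once past it; lifting takes under 1 N at the front. The hinge line runs along case y at case x = 75 mm, 53 mm above the bench.
- tongue (a point): Underside of the lid's tongue (orange strip on it; 50 mm wide), 160 mm from the hinge line and 10 mm in front of the case wall; the tongue ends 166 mm from the hinge. Moves with the lid; when the lid is at its stop the tongue stands 200 mm above the bench, 70 mm beyond the hinge.
- opener: Opener lying loose on the bench, 70 g: orange square handle with black ends 100 mm long, 18 mm wide and 18 mm high, and a flat steel blade 20 mm wide and 3 mm thick that runs on from it along its +x. Origin at the centre of the handle's underside; z up; when it lies flat the blade stands level at 9 mm above the bench.
- blade_tip (a point): Middle of the blade's front edge, 120 mm from the opener's origin along its +x and 9 mm above its underside. Axes as the opener's.
- sample_tube: The tube to show: blue screw cap, tan filling, 100 mm long, body 16 mm in diameter, cap 20 mm in diameter and 14 mm long, about 25 g. Origin at the centre of its foot; its z axis runs along the tube to the cap. It lies in the case, axis 35 mm above the bench, on two grey cradles (36 mm wide, cheeks up to 38 mm above the bench).
- sample_tube_mid (a point): Middle of the sample tube's axis, 50 mm from its foot; axes as the tube's. The cradles, 8 mm thick, are 35 mm from here towards the foot and 25 mm towards the cap (to their centres): between them the tube is free on both sides and below.
- spare_tube: The other tube: same shape and blue cap, but its filling is pale, not tan. Stays in its cradle. Origin and axes as the sample tube's.
- spare_tube_mid (a point): Middle of the spare tube's axis.
- stand: Stand of the inspection camera, fixed to the bench: round foot 100 mm across and 14 mm high, steel post 16 mm thick and 260 mm high that stands 10 mm behind (+x) the foot's centre and carries the head. Origin at the centre of its underside.
- lens (a point): Centre of the front face of the camera's lens, which is 160 to 220 mm above the bench. The camera looks level along this point's -x axis (roughly towards the robot); y is level, z up. The black head, 60 mm long, 50 mm wide and 46 mm high, lies behind the lens barrel (26 mm long, 38 mm in diameter).
- timer_b: White timer, 64 x 68 x 18 mm, loose bystander. Origin under its centre.
- marker_b: Blue marker, 122 mm long, 15 mm thick, loose bystander. Origin under its centre.
- jar_b: Specimen jar with yellow lid, 51 mm in diameter, 79 mm high, loose bystander. Origin under its centre.

How it is judged:
By the outcome, as a careful person would: the job done as asked, in the order asked, and still so for the second after the job is handed in, while the arm keeps its last pose, push and grip.
It also fails if it takes over 70 s, if anything falls off the work surface, if the arm or the gripper's body presses on something with over 40 N, if the wrist force passes 120 N, or if a joint passes its speed limit or range.

## Working session

There is one attempt and no reset: what is moved stays moved. The work goes in short steps, Python scripts to look and compute and a tool call to move; the robot and the scene stay as the last step left them, time stands still between calls to the robot, and variables do not carry over. Pictures are saved under pics/ and viewed, at most 10 in all, crops included, and the job is handed in when it is done.

Besides the shell and the picture viewer there is one more tool, called after "Request:" as name([rows], argument=value, ...), one row to a line, values as JSON. step_arm: Moves the arm, as the interface text tells. Its arguments: {"type":"object","properties":{"targets":{"type":"array"},"squeeze":{"type":"number"}},"required":["targets"]}

```bash
ls; mkdir -p pics
cat > h.py <<'E'
import numpy as np, cv2
from scipy.spatial.transform import Rotation as R
from station import ctrl
def grab(n):
    d=ctrl.get_image(n); return d
def ray(d,u,v):
    Rm=cv2.Rodrigues(np.array(d['rvec'],float))[0]; t=np.array(d['tvec'],float).ravel()
    c=-Rm.T@t; w=Rm.T@np.array([(u-d['cx'])/d['fx'],(v-d['cy'])/d['fy'],1]); return c,w/np.linalg.norm(w)
def onz(d,u,v,z):
    c,w=ray(d,u,v); return c+w*(z-c[2])/w[2]
def tri(rs):
    A=np.zeros((3,3));b=np.zeros(3)
    for c,w in rs:
        P=np.eye(3)-np.outer(w,w);A+=P;b+=P@c
    return np.linalg.solve(A,b)
def proj(d,p):
    return cv2.projectPoints(np.array(p,float).reshape(-1,3),np.array(d['rvec'],float),np.array(d['tvec'],float),np.array([[d['fx'],0,d['cx']],[0,d['fy'],d['cy']],[0,0,1.]]),None)[0].reshape(-1,2)
def save(n,im): cv2.imwrite('pics/'+n+'.png',im[:,:,::-1])
E
python3 - <<'E'
from h import *
import pickle
D={n:grab(n) for n in('scene','side','wrist')}
pickle.dump(D,open('d0.pkl','wb'))
for n in D:
    save('a_'+n,D[n]['img']); c,w=ray(D[n],320,200); print(n,D[n]['fx'],D[n]['cx'],D[n]['cy'],c,w)
o=ctrl.get_obs(); print(o)
E
```

```text
pics
scene 509.7702831460701 332.91590350469045 199.3081759807137 [ 0.23839367 -1.04085749  1.50505548] [ 0.15773341  0.62335335 -0.76586603]
side 481.4566504434844 314.7177714547398 199.70947570666533 [0.51229892 0.70083477 1.3914672 ] [ 0.0245762  -0.45598607 -0.88964752]
wrist 324.15521614748195 321.11669515233876 205.23073981913836 [0.17131398 0.60385308 0.37324855] [ 0.22461068 -0.09817132 -0.96949081]
{'t': 0.15, 'q': array([ 1.06599462e+00,  5.32553469e-02,  1.61398407e+00,  1.33844212e-05,
        1.47603641e+00, -1.19028926e-01]), 'dq': array([-4.42255257e-05, -1.99814493e-03, -3.64609928e-03,  2.27005907e-05,
        5.29335549e-04, -1.57342331e-03]), 'effort': array([ 9.67470478e-04, -3.94243884e+01, -3.70721376e+01, -1.01385122e-04,
        4.71852603e-03, -4.00466638e-05]), 'tool_pos': array([0.23494211, 0.5786228 , 0.2303111 ]), 'tool_rot': array([-6.02120237e-01, -3.08281112e+00,  2.50950785e-03]), 'contact_force': array([-0.20555345, -0.13650336,  0.21452726]), 'wrist_torque': array([-0.02134563,  0.03824944, -0.01766633]), 'grip_force': 0.0, 'opening': 0.0854804726450985}
```

View pics/a_scene.png

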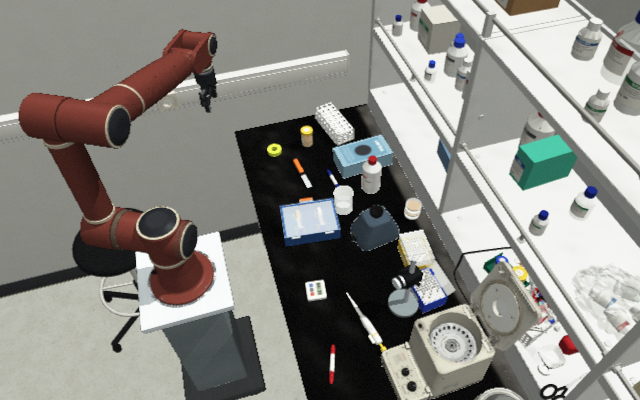

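View pics/a_side.png

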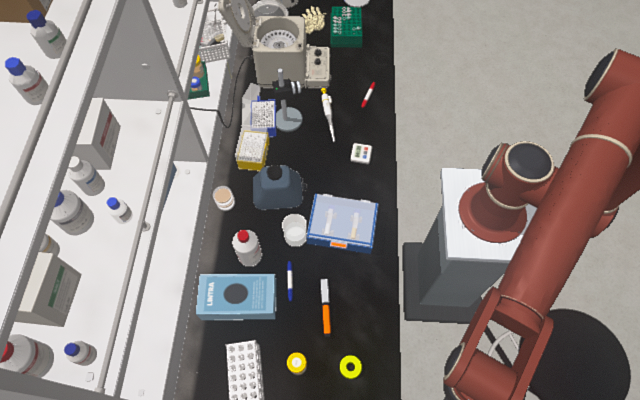

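The side view shows the case at about (343,222) with its tongue at (338,244). The opener is at (325,305) with its blade toward the case, and the stand is at (288,117) with its lens to the right at about (299,88). The tubes lie at (328,222) and (355,227). I'll enlarge the details.

Run:
```python
from h import *
import pickle
D=pickle.load(open('d0.pkl','rb'))
s=D['side']['img'];c=D['scene']['img']
z=lambda im,x0,y0,w,h,k:cv2.resize(im[y0:y0+h,x0:x0+w],None,fx=k,fy=k,interpolation=cv2.INTER_CUBIC)
A=z(s,280,185,110,150,4)   # 440x600
B=z(c,270,150,90,100,4)[:400] # 360x400
C=np.hstack([z(s,262,60,45,50,4),z(c,380,255,45,50,4)]) #360x200
save('b',np.hstack([A,np.vstack([B,C])]))
for n in('side','scene'):
    hsv=cv2.cvtColor(D[n]['img'],cv2.COLOR_RGB2HSV)
    for nm,lo,hi in(('orange',(5,150,120),(18,255,255)),('blue',(100,120,50),(125,255,255))):
        m=cv2.inRange(hsv,lo,hi);k,l,st,ce=cv2.connectedComponentsWithStats(m)
        for i in range(1,k):
            if st[i,4]>25 and 120<ce[i][0]<430:
                r=cv2.minAreaRect(np.argwhere(l==i)[:,::-1].astype(np.float32)); print(n,nm,st[i],ce[i].round(1),np.round(cv2.boxPoints(r),1).tolist())
```

```text
side orange [332 243  14   4  36] [338.5 244.5] [[331.70001220703125, 244.60000610351562], [332.1000061035156, 242.1999969482422], [345.29998779296875, 244.39999389648438], [344.8999938964844, 246.8000030517578]]
side orange [322 305   9  29 192] [326.1 319.1] [[321.79998779296875, 305.1000061035156], [328.5, 304.70001220703125], [330.29998779296875, 332.8999938964844], [323.6000061035156, 333.29998779296875]]
side blue [191  77   9  10  53] [195.5  82.4] [[191.0, 77.0], [199.0, 77.0], [199.0, 86.0], [191.0, 86.0]]
side blue [268 127   8   9  58] [271.8 131.4] [[268.0, 127.0], [275.0, 127.0], [275.0, 135.0], [268.0, 135.0]]
side blue [307 193  70  53 210] [337.8 226. ] [[306.79998779296875, 235.0], [313.8999938964844, 192.60000610351562], [377.8999938964844, 203.3000030517578], [370.8999938964844, 245.60000610351562]]
side blue [307 237  23  10 135] [317.9 241.5] [[306.1000061035156, 242.6999969482422], [307.0, 236.6999969482422], [329.8999938964844, 240.3000030517578], [329.0, 246.3000030517578]]
side blue [346 244  27   9 150] [359.2 248.2] [[345.8999938964844, 249.60000610351562],
[... 654 characters left out ...]
 19  31] [333.2 205.4] [[328.6000061035156, 197.60000610351562], [331.8999938964844, 196.8000030517578], [336.5, 214.89999389648438], [333.20001220703125, 215.6999969482422]]
scene blue [280 205   7  31  58] [282.6 218.8] [[280.0, 235.0], [280.0, 205.0], [286.0, 205.0], [286.0, 235.0]]
scene blue [284 230  57  16 416] [312.4 238. ] [[283.8999938964844, 237.89999389648438], [339.8999938964844, 229.1999969482422], [341.20001220703125, 237.39999389648438], [285.20001220703125, 246.10000610351562]]
scene blue [412 285  36  28 248] [429.9 302.7] [[406.0, 307.20001220703125], [412.29998779296875, 284.79998779296875], [447.8999938964844, 294.79998779296875], [441.6000061035156, 317.20001220703125]]
```

View pics/b.png

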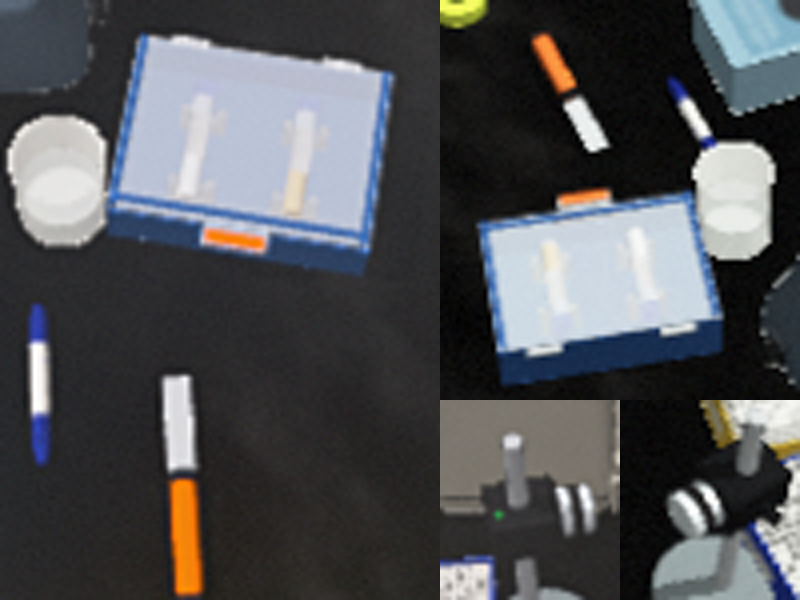

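The case is clear: the tan filling is in the tube at smaller world x, with its foot at the side-view pixel (354,237). The blade tip is at side (324,279), the lens face at side (299.5,87) and scene (396,283).

Run:
```python
from h import *
import pickle
np.set_printoptions(precision=4,suppress=True)
D=pickle.load(open('d0.pkl','rb'));S,C=D['side'],D['scene']
A=lambda u,v:(280+u/4-.4,185+v/4-.4)
B=lambda u,v:(270+(u-440)/4-.4,150+v/4-.4)
sC=lambda u,v:(262+(u-440)/4-.4,60+(v-400)/4-.4)
cC=lambda u,v:(380+(u-620)/4-.4,255+(v-400)/4-.4)
for nm,a,b,z in[('fl',A(112,203),None,.05),('fr',A(370,240),None,.05),('bl',A(140,37),None,.055),('br',A(393,73),None,.055),('fl0',A(108,233),None,0),('fr0',A(365,272),None,0),
 ('C fr',None,B(482,225),.055),('C fl',None,B(690,193),.055),('C br0',None,B(505,383),0),('C bl0',None,B(721,350),0),
 ('tongue',A(235,240),B(585,199),.055),('tip',A(177,377),B(597,150),.010),('seam',A(181,472),B(570,95),.014),('rear',A(188,594),B(541,37),.018),
 ('lens',sC(590,508),cC(683,513),.19),('posttop',sC(513,440),cC(750,430),.26),('foot',A(295,208),B(549,248),.035),('cap',A(307,108),B(562,318),.035),
 ('footsp',A(187,190),B(636,232),.035),('capsp',A(204,95),B(650,300),.035),('ringrear',sC(562,510),cC(712,495),.19)]:
    print(nm, onz(S,*a,z) if a else '', onz(C,*b,z) if b else '', tri([ray(S,*a),ray(C,*b)]) if a and b else '')
for nm,p in(('jar',(297,363)),('beaker',(294,230)),('timer',(361,153))): print(nm,onz(S,*p,.05))
# stand foot disc centre
print('foot', onz(S,289,119,.014), onz(C,403.5,303,.014))
```

```text
fl [0.5802 0.1351 0.05  ]  
fr [0.3858 0.1542 0.05  ]  
bl [ 0.5673 -0.0049  0.055 ]  
br [0.3692 0.0159 0.055 ]  
fl0 [0.5841 0.1394 0.    ]  
fr0 [0.3848 0.1605 0.    ]  
C fr  [0.3892 0.1571 0.055 ] 
C fl  [0.5829 0.1357 0.055 ] 
C br0  [0.3721 0.0175 0.    ] 
C bl0  [ 0.5678 -0.0065  0.    ] 
tongue [0.4865 0.1619 0.055 ] [0.4878 0.1584 0.055 ] [0.4873 0.1607 0.0524]
tip [0.5246 0.2554 0.01  ] [0.5232 0.2525 0.01  ] [0.5242 0.2546 0.0075]
seam [0.518  0.3278 0.014 ] [0.5162 0.3279 0.014 ] [0.5172 0.3279 0.0139]
rear [0.5088 0.4152 0.018 ] [0.5081 0.4115 0.018 ] [0.5087 0.4146 0.0149]
lens [ 0.6344 -0.3177  0.19  ] [ 0.6321 -0.3453  0.19  ] [ 0.6372 -0.3348  0.1701]
posttop [ 0.6913 -0.3219  0.26  ] [ 0.6826 -0.3329  0.26  ] [ 0.6892 -0.3281  0.2517]
foot [0.4415 0.1251 0.035 ] [0.444 0.128 0.035] [0.4426 0.1261 0.0376]
cap [0.4341 0.04   0.035 ] [0.4348 0.0464 0.035 ] [0.4343 0.0426 0.0401]
footsp [0.5243 0.1148 0.035 ] [0.5259 0.1218 0.035 ] [0.5245 0.1173 0.0408]
capsp [0.515  0.0332 0.035 ] [0.5159 0.0418 0.035 ] [0.5147 0.0367 0.042 ]
ringrear [ 0.6565 -0.3145  0.19  ] [ 0.6583 -0.3375  0.19  ] [ 0.6609 -0.3289  0.1739]
jar [0.5839 0.5049 0.05  ]
beaker [0.6226 0.1198 0.05  ]
timer [ 0.424  -0.1679  0.05  ]
foot [ 0.6769 -0.3194  0.014 ] [ 0.6821 -0.3305  0.014 ]
```

Request:
step_arm([
  {"travel":[0.05,-0.04,0],"angular":[0,0,-0.08],"gripper":1},
  {"travel":[0.12,-0.09,0],"angular":[0,0,-0.25],"gripper":1},
  {"travel":[0.2,-0.15,-0.02],"angular":[0,0,-0.43],"gripper":0.6},
  {"travel":[0.27,-0.2,-0.04],"angular":[0,0,-0.6],"gripper":0.6},
  {"travel":[0.34,-0.25,-0.07],"angular":[0,0,-0.75],"gripper":0.6},
  {"travel":[0.4,-0.3,-0.1],"angular":[0,0,-0.87],"gripper":0.6},
  {"travel":[0.45,-0.33,-0.12],"angular":[0,0,-0.9],"gripper":0.6},
  {"travel":[0.463,-0.343,-0.15],"angular":[0,0,-0.9],"gripper":0.6},
  {"travel":[0.463,-0.343,-0.15],"angular":[0,0,-0.9],"gripper":0.6},
  {"travel":[0.463,-0.343,-0.15],"angular":[0,0,-0.9],"gripper":0.6},
])

```text
t: 1.15
tool_pos: [0.5124, 0.373, 0.1405]
tool_rot: [-1.632, -2.682, 0.002]
contact_force: [-0.2, 0.7, 0.5]
opening: 0.0511
grip_force: 0.0
```

Request:
step_arm([
  {"travel":[0,0,0],"angular":[0,0,-0.15],"gripper":0.6},
  {"travel":[0,0,0],"angular":[0,0,-0.3],"gripper":0.6},
  {"travel":[0,0,0],"angular":[0,0,-0.45],"gripper":0.6},
  {"travel":[0,0,0],"angular":[0,0,-0.487],"gripper":0.6},
  {"travel":[0,0,0],"angular":[0,0,-0.487],"gripper":0.6},
  {"travel":[0,0,0],"angular":[0,0,-0.487],"gripper":0.6},
])

```text
t: 1.75
tool_pos: [0.5127, 0.374, 0.142]
tool_rot: [2.11, 2.328, 0.002]
contact_force: [0.3, -1.1, -0.4]
opening: 0.0515
grip_force: 0.0
```

Run:
```python
from h import *
np.set_printoptions(precision=4,suppress=True)
o=ctrl.get_obs();print(o['tool_pos'],R.from_rotvec(o['tool_rot']).as_matrix(),o['q'],o['opening'],o['t'])
d=grab('wrist');save('c',d['img']);print(ray(d,320,200))
hsv=cv2.cvtColor(d['img'],cv2.COLOR_RGB2HSV);m=cv2.inRange(hsv,(5,150,120),(18,255,255))
k,l,st,ce=cv2.connectedComponentsWithStats(m)
for i in range(1,k):
    if st[i,4]>100:
        bp=cv2.boxPoints(cv2.minAreaRect(np.argwhere(l==i)[:,::-1].astype(np.float32)));print(st[i],[onz(d,u,v,.018)[:2] for u,v in bp],[onz(d,u,v,.055)[:2] for u,v in bp])
```

```text
[0.5127 0.374  0.142 ] [[-0.0981  0.9952  0.0008]
 [ 0.9952  0.0981  0.0006]
 [ 0.0005  0.0009 -1.    ]] [0.5129 0.1425 1.6694 0.0001 1.3287 0.4146] 0.05148283258796964 1.75
(array([0.5035, 0.4397, 0.2851]), array([ 0.0208, -0.245 , -0.9693]))
[ 309  150   23   92 1917] [array([0.496 , 0.4132]), array([0.5132, 0.4151]), array([0.5225, 0.3362]), array([0.5039, 0.3341])] [array([0.497 , 0.4169]), array([0.5119, 0.4185]), array([0.5199, 0.3505]), array([0.5039, 0.3488])]
```

View pics/c.png

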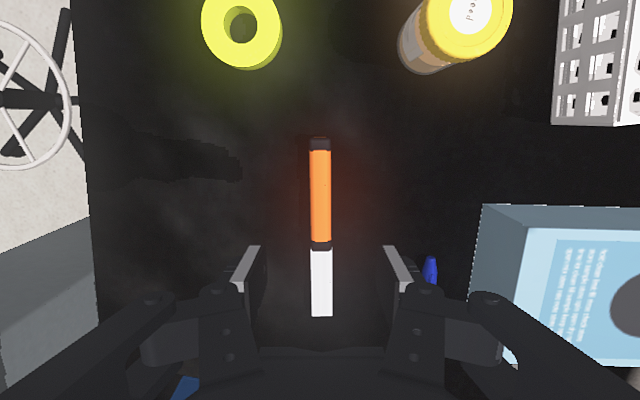

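The wrist view shows the opener at columns 310–332, midway between the fingers (about 250 and 395), so it is lined up. I'll go down and grip.

Request:
step_arm([
  {"travel":[-0.002,0,-0.05],"angular":[0,0,0],"gripper":0.6},
  {"travel":[-0.003,0,-0.11],"angular":[0,0,0],"gripper":0.6},
  {"travel":[-0.003,0,-0.165],"angular":[0,0,0],"gripper":0.6},
  {"travel":[-0.003,0,-0.205],"angular":[0,0,0],"gripper":0.6},
  {"travel":[-0.003,0,-0.222],"angular":[0,0,0],"gripper":0.6},
  {"travel":[-0.003,0,-0.227],"angular":[0,0,0],"gripper":0.6},
  {"travel":[-0.003,0,-0.227],"angular":[0,0,0],"gripper":0.6},
])

```text
t: 2.5
tool_pos: [0.5117, 0.3736, 0.0059]
tool_rot: [2.112, 2.325, 0.002]
contact_force: [-0.3, -0.4, 0.4]
opening: 0.0511
grip_force: 0.0
```

Request:
step_arm([
  {"travel":[0,0,0],"angular":[0,0,0],"gripper":0.3},
  {"travel":[0,0,0],"angular":[0,0,0],"gripper":0.2},
  {"travel":[0,0,0],"angular":[0,0,0],"gripper":0},
  {"travel":[0,0,0],"angular":[0,0,0],"gripper":0},
  {"travel":[0,0,0],"angular":[0,0,0],"gripper":0},
  {"travel":[0,0,0],"angular":[0,0,0],"gripper":0},
  {"travel":[0,0,0],"angular":[0,0,0],"gripper":0},
  {"travel":[0,0,0],"angular":[0,0,0],"gripper":0},
], squeeze=60)

```text
t: 3.3
tool_pos: [0.5125, 0.374, 0.0071]
tool_rot: [2.112, 2.324, 0.005]
contact_force: [0.0, 0.4, 6.1]
opening: 0.0162
grip_force: 61.9
```

Request:
step_arm([
  {"travel":[0,0,0.015],"angular":[0,0,0],"gripper":0},
  {"travel":[0,0,0.035],"angular":[0,0,0],"gripper":0},
  {"travel":[0,0,0.058],"angular":[0,0,-0.04],"gripper":0},
  {"travel":[-0.005,-0.03,0.058],"angular":[0,0,-0.1],"gripper":0},
  {"travel":[-0.01,-0.065,0.058],"angular":[0,0,-0.18],"gripper":0},
  {"travel":[-0.017,-0.1,0.058],"angular":[0,0,-0.24],"gripper":0},
  {"travel":[-0.02,-0.125,0.058],"angular":[0,0,-0.26],"gripper":0},
  {"travel":[-0.02,-0.13,0.058],"angular":[0,0,-0.26],"gripper":0},
  {"travel":[-0.02,-0.13,0.058],"angular":[0,0,-0.26],"gripper":0},
])

```text
t: 4.2
tool_pos: [0.4994, 0.2951, 0.0403]
tool_rot: [-2.339, -2.097, -0.001]
contact_force: [-0.1, 0.2, -0.9]
opening: 0.0159
grip_force: 61.0
```

Run:
```python
from h import *
S=grab('side');C=grab('scene')
z=lambda im,x0,y0,w,h,k:cv2.resize(im[y0:y0+h,x0:x0+w],None,fx=k,fy=k,interpolation=cv2.INTER_CUBIC)
save('d',np.hstack([z(S['img'],290,185,100,150,4),z(C['img'],270,110,100,150,4)]))
o=ctrl.get_obs();print(o['tool_pos'],o['tool_rot'])
e=np.array([-.103,-.995,0]);t=o['tool_pos'];
print('pred tip',t+.121*e+[0,0,.002],proj(S,t+.121*e+[0,0,.002]),proj(C,t+.121*e+[0,0,.002]))
```

```text
[0.49954363 0.29580199 0.04024901] [-2.33811500e+00 -2.09826669e+00 -1.27185322e-03]
pred tip [0.48708063 0.17540699 0.04224901] [[337.84563007 250.40627069]] [[304.65681165 198.27751213]]
```

View pics/d.png

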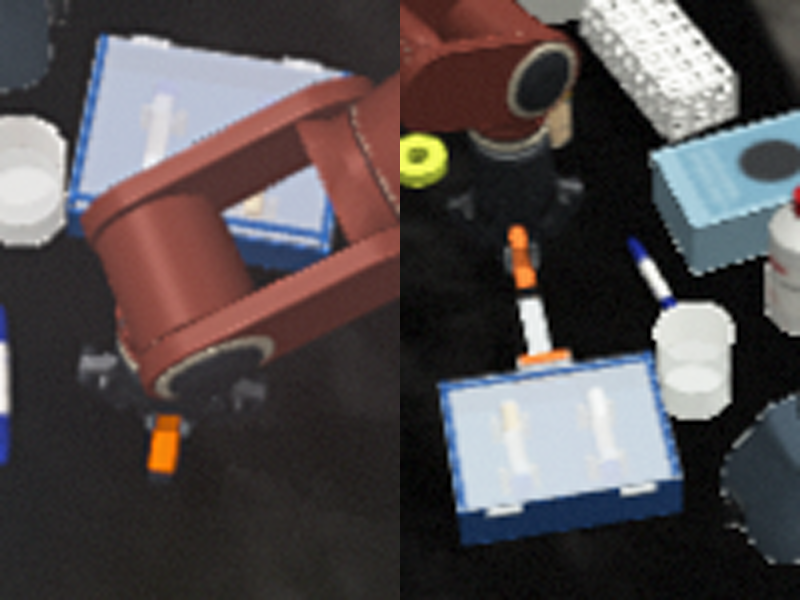

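The blade is level and centred on the tongue: its tip is at scene (305,198), just at the tongue's edge. I'll insert it 30 mm past the wall.

Request:
step_arm([
  {"travel":[-0.001,-0.012,-0.001],"angular":[0,0,0],"gripper":0},
  {"travel":[-0.003,-0.03,-0.001],"angular":[0,0,0],"gripper":0},
  {"travel":[-0.005,-0.05,-0.001],"angular":[0,0,0],"gripper":0},
  {"travel":[-0.007,-0.07,-0.001],"angular":[0,0,0],"gripper":0},
  {"travel":[-0.009,-0.088,-0.001],"angular":[0,0,0],"gripper":0},
  {"travel":[-0.01,-0.1,-0.001],"angular":[0,0,0],"gripper":0},
  {"travel":[-0.01,-0.1,-0.001],"angular":[0,0,0],"gripper":0},
])

```text
t: 5.0
tool_pos: [0.4931, 0.2341, 0.0393]
tool_rot: [-2.34, -2.096, 0.0]
contact_force: [-0.4, 0.2, -0.7]
opening: 0.0162
grip_force: 61.0
```

Request:
step_arm([
  {"travel":[0,0,0.015],"angular":[0,0,0],"gripper":0},
  {"travel":[0,0,0.035],"angular":[0,0,0],"gripper":0},
  {"travel":[0,0,0.06],"angular":[0,0,0],"gripper":0},
  {"travel":[0,0,0.085],"angular":[0,0,0],"gripper":0},
  {"travel":[0,0,0.11],"angular":[0,0,0],"gripper":0},
  {"travel":[0,0,0.135],"angular":[0,0,0],"gripper":0},
  {"travel":[0,0,0.16],"angular":[0,0,0],"gripper":0},
  {"travel":[0,0,0.175],"angular":[0,0,0],"gripper":0},
  {"travel":[0,0,0.18],"angular":[0,0,0],"gripper":0},
  {"travel":[0,0,0.18],"angular":[0,0,0],"gripper":0},
])

```text
t: 6.0
tool_pos: [0.4934, 0.2353, 0.1478]
tool_rot: [2.338, 2.097, 0.001]
contact_force: [0.1, -0.4, -0.6]
opening: 0.0162
grip_force: 61.0
```

Run:
```python
from h import *
C=grab('scene')
save('e',cv2.resize(C['img'][110:260,250:400],None,fx=3,fy=3,interpolation=cv2.INTER_CUBIC))
```

```text
(no output)
```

View pics/e.png

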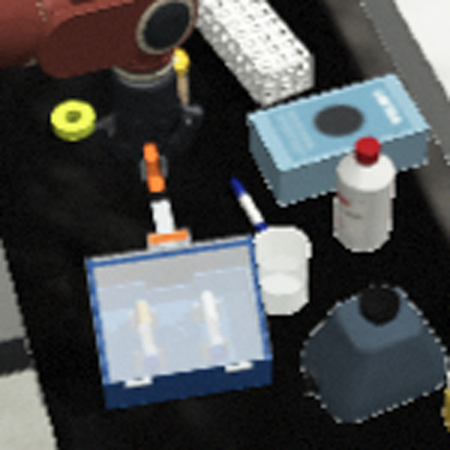

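Run:
```python
from h import *
C=grab('scene')
H=np.array([.4695,-.003,.053]);e=np.array([-.103,-.995,0])
for a in range(0,60,10):
    p=H+.163*(-np.cos(np.radians(a))*e+np.sin(np.radians(a))*np.array([0,0,1]));print(a,proj(C,p).round(1))
m=cv2.inRange(cv2.cvtColor(C['img'],cv2.COLOR_RGB2HSV),(5,150,100),(18,255,255))
k,l,st,ce=cv2.connectedComponentsWithStats(m)
print([(st[i],ce[i].round(1)) for i in range(1,k) if st[i,4]>8 and 280<ce[i][0]<330])
```

```text
0 [[305.4 199.6]]
10 [[305.1 195.2]]
20 [[305.1 191.8]]
30 [[305.2 189.6]]
40 [[305.6 188.6]]
50 [[306.3 189.1]]
[(array([298, 158,   7,  17,  77], dtype=int32), array([300.6, 166.1])), (array([300, 187,  12,   4,  24], dtype=int32), array([306.2, 188.6]))]
```

The tongue is at scene (306,188.6), which matches a lid angle of about 40°. I'll push it over.

Request:
step_arm([
  {"travel":[-0.001,-0.01,0],"angular":[0,0,0],"gripper":0},
  {"travel":[-0.003,-0.035,0],"angular":[0,0,0],"gripper":0},
  {"travel":[-0.007,-0.065,0],"angular":[0,0,0],"gripper":0},
  {"travel":[-0.01,-0.095,0],"angular":[0,0,0],"gripper":0},
  {"travel":[-0.013,-0.125,0],"angular":[0,0,0],"gripper":0},
  {"travel":[-0.016,-0.15,0],"angular":[0,0,0],"gripper":0},
  {"travel":[-0.018,-0.17,0],"angular":[0,0,0],"gripper":0},
  {"travel":[-0.02,-0.19,0],"angular":[0,0,0],"gripper":0},
  {"travel":[-0.022,-0.21,0],"angular":[0,0,0],"gripper":0},
  {"travel":[-0.023,-0.225,0],"angular":[0,0,0],"gripper":0},
])

```text
t: 7.1
tool_pos: [0.4792, 0.0992, 0.1473]
tool_rot: [2.339, 2.097, -0.0]
contact_force: [0.5, -0.5, -1.3]
opening: 0.0157
grip_force: 61.0
```

Request:
step_arm([
  {"travel":[-0.001,-0.01,0],"angular":[0,0,0],"gripper":0},
  {"travel":[-0.0015,-0.018,0],"angular":[0,0,0],"gripper":0},
  {"travel":[-0.0015,-0.018,0],"angular":[0,0,0],"gripper":0},
  {"travel":[-0.0015,-0.018,0],"angular":[0,0,0],"gripper":0},
  {"travel":[-0.0015,-0.018,0],"angular":[0,0,0],"gripper":0},
  {"travel":[-0.0015,-0.018,0],"angular":[0,0,0],"gripper":0},
])

```text
t: 7.7
tool_pos: [0.4785, 0.0897, 0.1473]
tool_rot: [-2.338, -2.098, -0.0]
contact_force: [-0.1, -0.2, -1.2]
opening: 0.016
grip_force: 61.0
```

Run:
```python
from h import *
C=grab('scene')
H=np.array([.4695,-.003,.053]);e=np.array([-.103,-.995,0])
for a in (80,90,100,110,115):
    p=H+.163*(-np.cos(np.radians(a))*e+np.sin(np.radians(a))*np.array([0,0,1]));print(a,proj(C,p).round(1))
m=cv2.inRange(cv2.cvtColor(C['img'],cv2.COLOR_RGB2HSV),(5,130,90),(18,255,255))
k,l,st,ce=cv2.connectedComponentsWithStats(m)
print([(st[i],ce[i].round(1)) for i in range(1,k) if st[i,4]>5 and 280<ce[i][0]<340])
save('f',cv2.resize(C['img'][110:260,250:400],None,fx=3,fy=3,interpolation=cv2.INTER_CUBIC))
```

```text
80 [[309.5 199. ]]
90 [[310.9 205. ]]
100 [[312.4 212.1]]
110 [[313.9 220. ]]
115 [[314.7 224.2]]
[(array([294, 139,   5,   3,   6], dtype=int32), array([296. , 140.3])), (array([299, 138,   4,   4,   6], dtype=int32), array([300.5, 139.2])), (array([304, 187,   8,  18,  95], dtype=int32), array([307.4, 195.8]))]
```

Request:
step_arm([
  {"travel":[0.003,0.03,0],"angular":[0,0,0],"gripper":0},
  {"travel":[0.008,0.08,0],"angular":[0,0,0],"gripper":0},
  {"travel":[0.015,0.14,0],"angular":[0,0,0],"gripper":0},
  {"travel":[0.022,0.21,0],"angular":[0,0,0],"gripper":0},
  {"travel":[0.03,0.28,0],"angular":[0,0,0],"gripper":0},
  {"travel":[0.036,0.34,0],"angular":[0,0,0.05],"gripper":0},
  {"travel":[0.044,0.4,0],"angular":[0,0,0.15],"gripper":0},
  {"travel":[0.052,0.45,0],"angular":[0,0,0.23],"gripper":0},
  {"travel":[0.056,0.47,0],"angular":[0,0,0.26],"gripper":0},
  {"travel":[0.056,0.47,0],"angular":[0,0,0.26],"gripper":0},
])

```text
t: 8.75
tool_pos: [0.512, 0.3726, 0.1471]
tool_rot: [2.111, 2.327, -0.001]
contact_force: [0.6, -0.9, -0.0]
opening: 0.0164
grip_force: 61.0
```

Run:
```python
from h import *
C=grab('scene');S=grab('side')
z=lambda im,x0,y0,w,h,k:cv2.resize(im[y0:y0+h,x0:x0+w],None,fx=k,fy=k,interpolation=cv2.INTER_CUBIC)
save('g',np.hstack([z(S['img'],290,150,100,150,4),z(C['img'],270,110,100,150,4)]))
```

```text
(no output)
```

View pics/g.png

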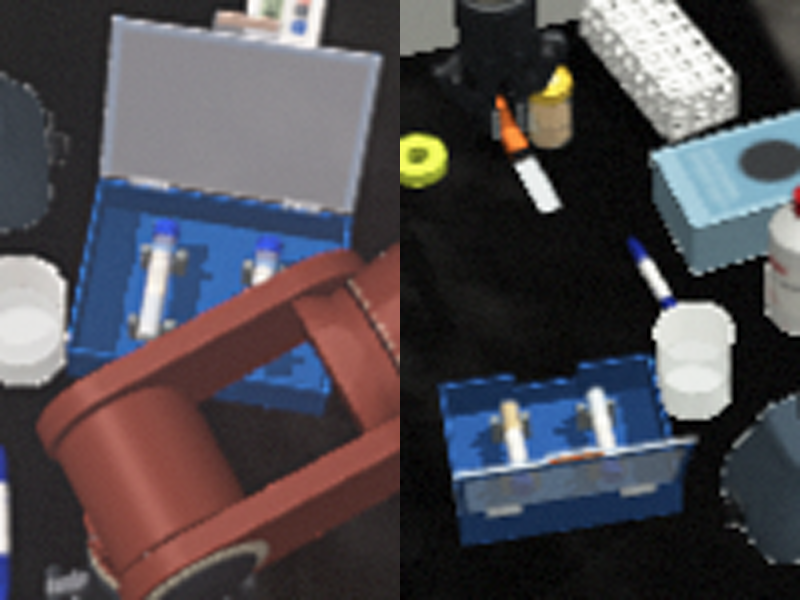

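The lid stands open at its stop: side view, the lid spans (305,155)–(380,200), and the scene view shows the case open. Both tubes are in their cradles. Next I'll lay the opener down.

Request:
step_arm([
  {"travel":[0,0,-0.04],"angular":[0,0,0],"gripper":0},
  {"travel":[0,0,-0.09],"angular":[0,0,0],"gripper":0},
  {"travel":[0,0,-0.14],"angular":[0,0,0],"gripper":0},
  {"travel":[0,0,-0.185],"angular":[0,0,0],"gripper":0},
  {"travel":[0,0,-0.215],"angular":[0,0,0],"gripper":0},
  {"travel":[0,0,-0.227],"angular":[0,0,0],"gripper":0},
  {"travel":[0,0,-0.232],"angular":[0,0,0],"gripper":0},
  {"travel":[0,0,-0.233],"angular":[0,0,0],"gripper":0},
  {"travel":[0,0,-0.233],"angular":[0,0,0],"gripper":0},
])

```text
t: 9.75
tool_pos: [0.5132, 0.372, 0.0091]
tool_rot: [2.112, 2.324, 0.004]
contact_force: [-0.6, -0.4, -1.4]
opening: 0.016
grip_force: 61.0
```

Request:
step_arm([
  {"travel":[0,0,0],"angular":[0,0,0],"gripper":0.3},
  {"travel":[0,0,0],"angular":[0,0,0],"gripper":0.5},
  {"travel":[0,0,0],"angular":[0,0,0],"gripper":0.6},
  {"travel":[0,0,0],"angular":[0,0,0],"gripper":0.6},
  {"travel":[0,0,0.03],"angular":[0,0,0],"gripper":0.6},
  {"travel":[0,0,0.09],"angular":[0,0,0],"gripper":0.6},
  {"travel":[0,0,0.16],"angular":[0,0,0],"gripper":0.6},
  {"travel":[0,0,0.22],"angular":[0,0,0],"gripper":0.6},
  {"travel":[0,0,0.233],"angular":[0,0,0],"gripper":0.6},
  {"travel":[0,0,0.233],"angular":[0,0,0],"gripper":0.6},
])

```text
t: 10.75
tool_pos: [0.5135, 0.3723, 0.151]
tool_rot: [2.111, 2.324, 0.009]
contact_force: [1.3, -0.3, 0.3]
opening: 0.0516
grip_force: 0.0
```

Run:
```python
from h import *
np.set_printoptions(precision=4,suppress=True)
d=grab('wrist');C=grab('scene');print(ctrl.get_obs()['tool_pos'])
for n,x in(('w',d),('s',C)):
    m=cv2.inRange(cv2.cvtColor(x['img'],cv2.COLOR_RGB2HSV),(5,150,120),(18,255,255));k,l,st,ce=cv2.connectedComponentsWithStats(m)
    for i in range(1,k):
        if st[i,4]>40:
            bp=cv2.boxPoints(cv2.minAreaRect(np.argwhere(l==i)[:,::-1].astype(np.float32)));print(n,st[i],[onz(x,u,v,.018)[:2] for u,v in bp])
```

```text
[0.5114 0.3711 0.1464]
w [ 309  149   22   90 1839] [array([0.4971, 0.4117]), array([0.5146, 0.4137]), array([0.5243, 0.3343]), array([0.5055, 0.3321])]
s [294 159  10  14  70] [array([0.4991, 0.4099]), array([0.5176, 0.416 ]), array([0.5242, 0.3338]), array([0.5062, 0.3281])]
```

Request:
step_arm([
  {"travel":[-0.01,-0.04,0.01],"angular":[0,0,0],"gripper":0.6},
  {"travel":[-0.03,-0.1,0.033],"angular":[0,0,-0.08],"gripper":0.6},
  {"travel":[-0.05,-0.17,0.033],"angular":[0,0,-0.16],"gripper":0.6},
  {"travel":[-0.07,-0.24,0.033],"angular":[0,0,-0.22],"gripper":0.6},
  {"travel":[-0.09,-0.31,0.033],"angular":[0,0,-0.26],"gripper":0.6},
  {"travel":[-0.11,-0.37,0.033],"angular":[0,0,-0.26],"gripper":0.6},
  {"travel":[-0.12,-0.41,0.033],"angular":[0,0,-0.26],"gripper":0.6},
  {"travel":[-0.123,-0.42,0.033],"angular":[0,0,-0.26],"gripper":0.6},
  {"travel":[-0.123,-0.42,0.033],"angular":[0,0,-0.26],"gripper":0.6},
  {"travel":[-0.123,-0.42,0.033],"angular":[0,0,-0.26],"gripper":0.6},
])

```text
t: 11.85
tool_pos: [0.4381, 0.1201, 0.1663]
tool_rot: [-2.337, -2.097, 0.001]
contact_force: [-0.7, 0.6, 0.5]
opening: 0.0514
grip_force: 0.0
```

Run:
```python
from h import *
import pickle
np.set_printoptions(precision=4,suppress=True)
d=grab('wrist');save('i',d['img']);pickle.dump(d,open('d1.pkl','wb'));print(ctrl.get_obs()['tool_pos'],ray(d,320,200))
```

```text
[0.4382 0.1203 0.1665] (array([0.4428, 0.1858, 0.3094]), array([-0.0319, -0.2442, -0.9692]))
```

View pics/i.png

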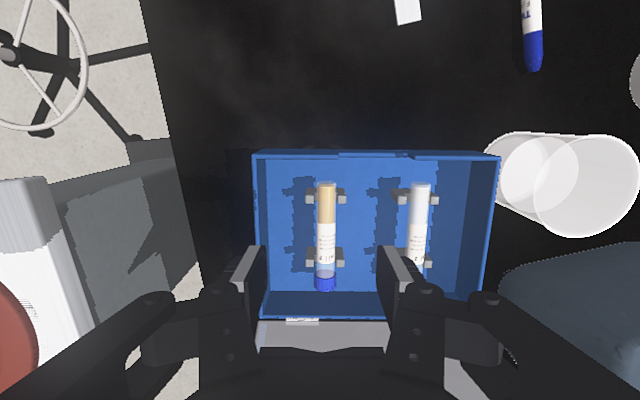

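The sample tube has its foot at (325.5,182) and its cap end at (325.5,291). The cradles are at rows 198 and 257, and the tube lies between the fingers (about 250 and 395).

Run:
```python
from h import *
import pickle
np.set_printoptions(precision=4,suppress=True)
d=pickle.load(open('d1.pkl','rb'))
f=onz(d,326,182.5,.040);c=onz(d,325.5,291,.030);print(f,c,np.linalg.norm(f-c),(f+c)/2)
a=onz(d,326,198.5,.034);b=onz(d,325.5,257,.034);print('cradles',a,b,np.linalg.norm(a-b), 'mid', a+(b-a)*35/60, (b-a)/np.linalg.norm(b-a))
```

```text
[0.4406 0.1326 0.04  ] [0.429  0.0251 0.03  ] 0.10856544165816805 [0.4348 0.0788 0.035 ]
cradles [0.4391 0.1172 0.034 ] [0.4328 0.0621 0.034 ] 0.055454672733449555 mid [0.4354 0.0851 0.034 ] [-0.1126 -0.9936  0.    ]
```

Request:
step_arm([
  {"travel":[-0.002,-0.03,0],"angular":[0,0,0],"gripper":0.6},
  {"travel":[-0.002,-0.055,-0.03],"angular":[0,0,0],"gripper":0.6},
  {"travel":[-0.002,-0.062,-0.08],"angular":[0,0,0],"gripper":0.6},
  {"travel":[-0.002,-0.062,-0.13],"angular":[0,0,0],"gripper":0.6},
  {"travel":[-0.002,-0.062,-0.18],"angular":[0,0,0],"gripper":0.6},
  {"travel":[-0.002,-0.062,-0.22],"angular":[0,0,0],"gripper":0.6},
  {"travel":[-0.002,-0.062,-0.24],"angular":[0,0,0],"gripper":0.6},
  {"travel":[-0.002,-0.062,-0.249],"angular":[0,0,0],"gripper":0.6},
  {"travel":[-0.002,-0.062,-0.249],"angular":[0,0,0],"gripper":0.6},
])

```text
t: 12.8
tool_pos: [0.4372, 0.0827, 0.0176]
tool_rot: [-2.338, -2.098, 0.001]
contact_force: [0.5, 1.0, 0.6]
opening: 0.0513
grip_force: 0.0
```

Request:
step_arm([
  {"travel":[0,0,0],"angular":[0,0,0],"gripper":0.4},
  {"travel":[0,0,0],"angular":[0,0,0],"gripper":0.3},
  {"travel":[0,0,0],"angular":[0,0,0],"gripper":0.2},
  {"travel":[0,0,0],"angular":[0,0,0],"gripper":0.1},
  {"travel":[0,0,0],"angular":[0,0,0],"gripper":0},
  {"travel":[0,0,0],"angular":[0,0,0],"gripper":0},
  {"travel":[0,0,0],"angular":[0,0,0],"gripper":0},
  {"travel":[0,0,0],"angular":[0,0,0],"gripper":0},
], squeeze=35)

```text
t: 13.6
tool_pos: [0.438, 0.0822, 0.0188]
tool_rot: [2.338, 2.097, 0.002]
contact_force: [-1.0, -0.4, 6.7]
opening: 0.016
grip_force: 34.4
```

Request:
step_arm([
  {"travel":[0,0,0.015],"angular":[0,0,0],"gripper":0},
  {"travel":[0,0,0.045],"angular":[0,0,0],"gripper":0},
  {"travel":[0,0,0.09],"angular":[0,0,0],"gripper":0},
  {"travel":[0,0,0.15],"angular":[0,0,0],"gripper":0},
  {"travel":[0,0,0.21],"angular":[0,0,0],"gripper":0},
  {"travel":[0,0,0.28],"angular":[0,0,0],"gripper":0},
  {"travel":[0,0,0.35],"angular":[0,0,0],"gripper":0},
  {"travel":[0,0,0.41],"angular":[0,0,0],"gripper":0},
  {"travel":[0,0,0.45],"angular":[0,0,0],"gripper":0},
  {"travel":[0,0,0.467],"angular":[0,0,0],"gripper":0},
])

```text
t: 14.6
tool_pos: [0.4378, 0.0822, 0.3013]
tool_rot: [2.336, 2.095, 0.006]
contact_force: [0.3, 0.3, -0.3]
opening: 0.0155
grip_force: 34.3
```

Request:
step_arm([
  {"travel":[0.005,-0.03,0],"angular":[0,0,0],"gripper":0},
  {"travel":[0.015,-0.09,0],"angular":[0,0,0],"gripper":0},
  {"travel":[0.025,-0.16,0],"angular":[0,0,0.05],"gripper":0},
  {"travel":[0.035,-0.23,0],"angular":[0,0,0.1],"gripper":0},
  {"travel":[0.045,-0.3,0],"angular":[0,0,0.15],"gripper":0},
  {"travel":[0.055,-0.37,0],"angular":[0,0,0.2],"gripper":0},
  {"travel":[0.065,-0.44,0],"angular":[0,0,0.25],"gripper":0},
  {"travel":[0.075,-0.51,0],"angular":[0,0,0.29],"gripper":0},
  {"travel":[0.085,-0.58,0],"angular":[0,0,0.29],"gripper":0},
  {"travel":[0.09,-0.62,0],"angular":[0,0,0.29],"gripper":0},
])

```text
t: 15.6
tool_pos: [0.4902, -0.2921, 0.2957]
tool_rot: [-2.086, -2.345, 0.001]
contact_force: [0.4, 0.3, 0.2]
opening: 0.0157
grip_force: 34.3
```

Run:
```python
from h import *
import pickle
np.set_printoptions(precision=4,suppress=True)
d={n:grab(n) for n in('wrist','scene','side')};pickle.dump(d,open('d2.pkl','wb'));o=ctrl.get_obs();print(o['tool_pos'],o['tool_rot'],o['opening'],o['grip_force'])
z=lambda im,x0,y0,w,h,k:cv2.resize(im[y0:y0+h,x0:x0+w],None,fx=k,fy=k,interpolation=cv2.INTER_CUBIC)
W=cv2.resize(d['wrist']['img'],(520,325))
Z=np.zeros((600,800,3),np.uint8);Z[:325,:520]=W
Z[:270,530:800]=z(d['scene']['img'],375,235,60,60,4.5);Z[330:600,530:800]=z(d['side']['img'],250,60,60,60,4.5)
D=pickle.load(open('d0.pkl','rb'))
Z[330:600,:260]=z(D['scene']['img'],375,250,52,54,5);Z[330:600,265:525]=z(D['side']['img'],262,68,52,54,5)
save('j',Z)
```

```text
[ 0.4903 -0.2904  0.2958] [-2.0852 -2.3446  0.0001] 0.0156781891775635 34.31507601868361
```

View pics/j.png

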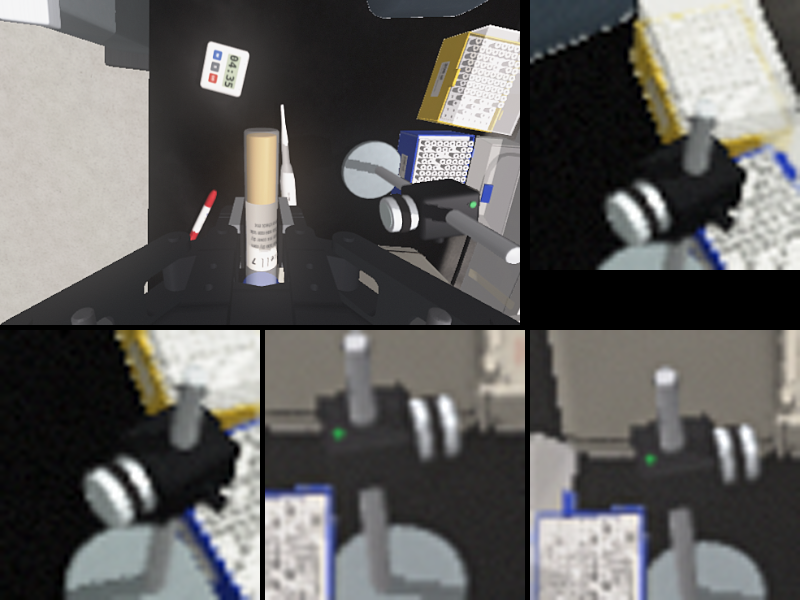

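The wrist view shows the tube firmly held, with the tan foot toward +y. The lens face in it is at about (473,266) in full-resolution pixels, with the stand foot at about (458,209) and the post top at about (631,315). I'll measure these more exactly.

Run:
```python
from h import *
import pickle
np.set_printoptions(precision=4,suppress=True,linewidth=250)
d=pickle.load(open('d2.pkl','rb'));D=pickle.load(open('d0.pkl','rb'))
def asc(im,x0,x1,y0,y1,s=1):
    g=cv2.cvtColor(im,cv2.COLOR_RGB2GRAY)
    print(x0,y0)
    for y in range(y0,y1,s): print('%3d '%y+''.join(' .:-=+*#%@'[int(g[y,x])*10//256] for x in range(x0,x1,s)))
asc(d['wrist']['img'],455,600,225,310)
asc(D['scene']['img'],385,425,255,300)
asc(D['side']['img'],268,306,66,100)
```

```text
455 225
225 #######################**=====================++==-:%@@        ...............................................   #@%= =##***************#*+*#*###
226 #########################*+==-====================-:    ........................................................      +##*****************+**-=+*
227 ##########################**==============------::-:..............................................................    =**###*************++#*.:::
228 ############################*+=-========--:::........................................................................   =***###********#*=+#*.---
229 #############################*=:=======-:.................................................................................:=**##*********=*#=:---
230 #############################*..:=====-:..................................................................................:::=**##******+=**-:---
231 #############################=.:::-===-....................................................................................::::=**###***++#*:----
232 ############################=.::::.:==
[... 14459 characters left out ...]
=.-@@*===-==
 84 :---:..::.:++===:......+@@+.:#@#=--:==
 85 --=-:..::.:++===:......-%@*::*@%+---==
 86 ====-:.:.::-==-::......:#%+:.+@@*=--:=
 87 =====-::::.:::::.......:*#+:.-#%+=::.=
 88 --::::.:=-::.:::::.:::..=*+-.:*#=:...:
 89 .......:-:::::::::::::..-**-.:**=:....
 90 ......:::::::::::::::...-**-.:+*=:....
 91 .......::::::::.........:++-..=+=:....
 92 .......:::..............:++-..-=-.....
 93 .........................--:..::......
 94 .........................::...........
 95 ......................................
 96 ......................................
 97 ......................................
 98 .:....................................
 99 -------:......::::....................
```

Run:
```python
from h import *
import pickle
np.set_printoptions(precision=4,suppress=True,linewidth=150)
d=pickle.load(open('d2.pkl','rb'));D=pickle.load(open('d0.pkl','rb'))
W,C,S=d['wrist'],D['scene'],D['side']
o=[(W,475,263.5),(C,396,283),(S,299.5,86.8)]
L=tri([ray(*x) for x in o]);print('L',L,[proj(x[0],L)[0]-x[1:] for x in o])
o=[(W,630,315),(C,412.6,261.4),(S,280,69.8)]
P=tri([ray(*x) for x in o]);print('P',P,[proj(x[0],P)[0]-x[1:] for x in o],[onz(x[0],x[1],x[2],.26) for x in o])
# foot disc by colour in each view
for n,x,b in(('w',W,(415,170,510,250)),('c',C,(380,285,430,322)),('s',S,(270,100,305,135))):
    im=x['img'][b[1]:b[3],b[0]:b[2]].astype(int);r,g,bl=im[...,0],im[...,1],im[...,2]
    m=((abs(r-g)<25)&(g>85)&(g<205)&(bl-r>3)&(bl-r<30)).astype(np.uint8)
    k,l,st,ce=cv2.connectedComponentsWithStats(m);i=1+np.argmax(st[1:,4])
    h=cv2.convexHull(np.argwhere(l==i)[:,::-1].astype(np.float32));e=cv2.fitEllipse(h);c=np.array(e[0])+b[:2]
    print(n,st[i],e,c,onz(x,*c,.014))
v=P-L;print('phi',np.degrees(np.arctan2(v[1],v[0])),np.linalg.norm(v[:2]))
# tube ends in wrist: axis at unknown z
ob=ctrl.get_obs();T=R.from_rotvec(ob['tool_rot']).as_matrix();p=ob['tool_pos'];print(p,T)
g=p-.017*T[:,2]
for s in(-50,50):print(s,proj(W,g+s/1000*T[:,0]))
```

```text
L [ 0.6362 -0.3364  0.1681] [array([ 3.7147, -0.4723]), array([-1.0726,  0.7898]), array([-0.288 , -0.2321])]
P [ 0.6903 -0.3262  0.254 ] [array([-3.9176, -0.0606]), array([ 0.8142, -0.6961]), array([0.4514, 0.1154])] [array([ 0.6859, -0.3227,  0.26  ]), array([ 0.6849, -0.3311,  0.26  ]), array([ 0.6908, -0.3211,  0.26  ])]
w [   7    4   72   71 3452] ((42.802486419677734, 38.42593765258789), (68.87981414794922, 75.70591735839844), 51.473697662353516) [457.8025 208.4259] [ 0.6773 -0.3232  0.014 ]
c [  8   0  31  31 660] ((22.50986099243164, 15.616972923278809), (28.716615676879883, 33.74457550048828), 144.878662109375) [402.5099 300.617 ] [ 0.6823 -0.3214  0.014 ]
s [  6   7  26  24 483] ((17.603715896606445, 18.7315673828125), (23.90285301208496, 28.47345542907715), 82.39217376708984) [287.6037 118.7316] [ 0.6819 -0.3203  0.014 ]
phi 10.715895020673516 0.05500831644326567
[ 0.4903 -0.2904  0.2958] [[-0.1167  0.9932 -0.0029]
 [ 0.9932  0.1167  0.0025]
 [ 0.0029 -0.0026 -1.    ]]
-50 [[327.42   371.5016]]
50 [[328.6291 156.9275]]
```

Run:
```python
from h import *
import pickle
d=pickle.load(open('d2.pkl','rb'));W=d['wrist']
ang=lambda a,b:np.degrees(np.arctan2(*(b-a)[1::-1]))
for z in(.185,.195):
    e=[onz(W,u,v,z) for u,v in((527,245.5),(540,243.5),(556,241.5),(572,239.3),(580,238))]
    f=[onz(W,522.5,250,z),onz(W,523,291,z)]
    print(z,ang(e[0],e[-1]),ang(e[0],e[2]),'perp',ang(f[0],f[1])+90,np.linalg.norm(f[0]-f[1]),e[0],f)
# rings: outer tops/bottoms of second ring and front ring in side/scene -> fit dark head silhouette
```

```text
0.185 15.611873054746134 15.385839962251104 perp 16.4707033910871 0.03899383196537141 [ 0.66272466 -0.30915774  0.185     ] [array([ 0.66011084, -0.31354945,  0.185     ]), array([ 0.67116657, -0.35094316,  0.185     ])]
0.195 15.611873054746106 15.385839962251133 perp 16.470703391087014 0.03745809579826336 [ 0.65553982 -0.30590828  0.195     ] [array([ 0.65302895, -0.31012702,  0.195     ]), array([ 0.66364926, -0.34604802,  0.195     ])]
```

Request:
step_arm([
  {"travel":[0.01,-0.025,0],"angular":[0,0,0.04],"gripper":0},
  {"travel":[0.025,-0.06,-0.01],"angular":[0,0,0.1],"gripper":0},
  {"travel":[0.04,-0.1,-0.04],"angular":[0,0,0.16],"gripper":0},
  {"travel":[0.052,-0.131,-0.08],"angular":[0,0,0.202],"gripper":0},
  {"travel":[0.052,-0.131,-0.12],"angular":[0,0,0.202],"gripper":0},
  {"travel":[0.052,-0.131,-0.16],"angular":[0,0,0.202],"gripper":0},
  {"travel":[0.052,-0.131,-0.2],"angular":[0,0,0.202],"gripper":0},
  {"travel":[0.052,-0.131,-0.228],"angular":[0,0,0.202],"gripper":0},
  {"travel":[0.052,-0.131,-0.238],"angular":[0,0,0.202],"gripper":0},
  {"travel":[0.052,-0.131,-0.238],"angular":[0,0,0.202],"gripper":0},
])

```text
t: 16.75
tool_pos: [0.5219, -0.3674, 0.1541]
tool_rot: [-1.89, -2.507, -0.0]
contact_force: [-0.0, 0.2, -0.5]
opening: 0.0157
grip_force: 34.3
```

Run:
```python
from h import *
import pickle
np.set_printoptions(precision=4,suppress=True,linewidth=150)
d={n:grab(n) for n in('wrist','scene','side')};pickle.dump(d,open('d3.pkl','wb'));o=ctrl.get_obs();print(o['tool_pos'],R.from_rotvec(o['tool_rot']).as_matrix(),o['opening'],o['grip_force'])
T=R.from_rotvec(o['tool_rot']).as_matrix();g=o['tool_pos']-.016*T[:,2]
for n in d: print(n,'foot/mid/cap',proj(d[n],[g+.05*T[:,0],g,g-.05*T[:,0]]).round(1).tolist())
z=lambda im,x0,y0,w,h,k:cv2.resize(im[y0:y0+h,x0:x0+w],None,fx=k,fy=k,interpolation=cv2.INTER_CUBIC)
Z=np.zeros((600,800,3),np.uint8)
Z[:250,:400]=cv2.resize(d['wrist']['img'],(400,250))
Z[250:600,:400]=z(d['scene']['img'],330,240,100,87.5.__int__(),4)[:350].repeat(1,0)[:350] if False else cv2.resize(d['scene']['img'][240:328,330:430],(400,350))
Z[:350,400:]=cv2.resize(d['side']['img'][50:138,260:360],(400,350))
Z[350:600,400:]=cv2.resize(d['side']['img'],(400,250))
save('k',Z)
```

```text
[ 0.523  -0.3688  0.1569] [[-0.2745  0.9616  0.002 ]
 [ 0.9616  0.2745 -0.0018]
 [-0.0023  0.0015 -1.    ]] 0.015629112004885797 34.31701800785959
wrist foot/mid/cap [[329.4, 167.1], [328.6, 284.2], [328.0, 381.4]]
scene foot/mid/cap [[353.2, 289.8], [362.9, 302.4], [373.1, 315.4]]
side foot/mid/cap [[338.1, 91.0], [334.5, 79.2], [330.9, 67.8]]
```

View pics/k.png

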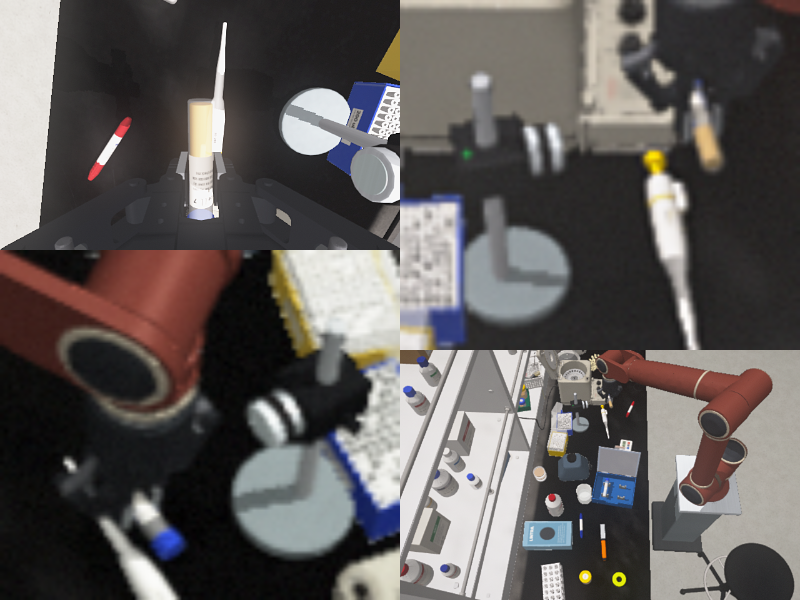

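The tube is level in front of the lens. In the wrist view the lens face is at about (598,283), in the same row as the tube's middle (284). In the side view the case stays open with the spare tube in it. I'll check the distance and height numerically.

Run:
```python
from h import *
import pickle
np.set_printoptions(precision=4,suppress=True,linewidth=150)
d=pickle.load(open('d3.pkl','rb'));D=pickle.load(open('d0.pkl','rb'));W=d['wrist']
for i in range(3): ctrl.get_image('scene')
o=ctrl.get_obs();print(o['tool_pos'],o['t'])
L=np.array([.637,-.3365,.169]);print('L proj',proj(W,L))
g=cv2.cvtColor(W['img'],cv2.COLOR_RGB2GRAY)
for y in range(228,335,3): print('%3d '%y+''.join(' .:-=+*#%@'[int(g[y,x])*10//256] for x in range(550,640,1)))
```

```text
[ 0.5229 -0.3689  0.1566] 17.05
L proj [[599.8635 280.6121]]
228 **********+-.-=++++++=====+++++=+=+++++++++++++++++++++++++++++++++++- ...................
231 :::.:=+**+-:::::::::==++++++===+=+++++++=+++++++++++++=-:..    ...........................
234 :::::::::::::::::::::::::.-=+=++++===++++++==-:................ ..........................
237 ::::::::::::::::::::::::::-==%@-=+++++++++++++++**************#####*=:. ..................
240 ::::::::::::::::::::::::--+++++++++++++++++++++++++++**##################+=:..............
243 ::::::::::::::::::::-=+++++++++++++++++++++++++++++++++++***################%%#*=:........
246 ::::::::::::::::::-=+++++++++++++++++++++++++++++++++++++++++++*#########%%%%%#%#%%#: ....
249 ::::::::::::::::-+++++++++++++++++++++++++++++++***++++++++++++++*#%%%%%%%%%%%%%%%%%%#+. .
252 ::::::::::::::-++++++++++++++++++++++++++++++++++++++**++++++++++***#%%%%%%%%%%%%%%%%%%%#:
255 :::::::::::::=++++++++++++++++++++++++++++++++++++++++++*#*++++++++****%%%%%%%%%%%%%%%%%%%
258 ::::::::::::-+++++++++++++++++++++++++++++++++++++++++++++*#*+++++++++***%%%%%%%%%%%%
[... 1680 characters left out ...]
+++++++++++++++***%@@@@@@@@@@@@@@@@
315 ..............................  :=++++++++++++++++++++++++++++++++++***%@@@@@@@@@@@@@@@@@@
318 ...................................  :=+++++++++++++++++++++++++*#%@@@@@@@@@@@@@@@@@@@@@@@
321 ........................................  :=+************+**#%@@@@@@@@@@@@@@@@@@@@@%*-.  .
324 .............................................          ..::-=+**############%#+: ........:
327 .................................................................:...................:::::
330 ..............................................................:::--------=================
333 ............................................................:::---------==================
```

Request:
step_arm([
  {"travel":[-0.001,0,-0.003],"angular":[0,0,0],"gripper":0},
  {"travel":[-0.002,0,-0.0065],"angular":[0,0,0],"gripper":0},
  {"travel":[-0.002,0,-0.0065],"angular":[0,0,0],"gripper":0},
  {"travel":[-0.002,0,-0.0065],"angular":[0,0,0],"gripper":0},
  {"travel":[-0.002,0,-0.0065],"angular":[0,0,0],"gripper":0},
  {"travel":[-0.002,0,-0.0065],"angular":[0,0,0],"gripper":0},
  {"travel":[-0.002,0,-0.0065],"angular":[0,0,0],"gripper":0},
  {"travel":[-0.002,0,-0.0065],"angular":[0,0,0],"gripper":0},
])

```text
t: 17.85
tool_pos: [0.5211, -0.3684, 0.1512]
tool_rot: [1.892, 2.508, -0.0]
contact_force: [0.2, 0.6, -0.3]
opening: 0.0158
grip_force: 34.3
```

Run:
```python
from h import *
np.set_printoptions(precision=4,suppress=True,linewidth=150)
for i in range(6): d=grab('wrist')
S=grab('side');C=grab('scene');o=ctrl.get_obs();print(o['tool_pos'],o['t'],o['grip_force'],o['dq'])
T=R.from_rotvec(o['tool_rot']).as_matrix();g=o['tool_pos']-.016*T[:,2]
for n,x in(('w',d),('s',S),('c',C)): print(n,proj(x,[g+.05*T[:,0],g,g-.05*T[:,0],[.637,-.3365,.169]]).round(1).tolist())
m=cv2.inRange(cv2.cvtColor(d['img'],cv2.COLOR_RGB2HSV),(12,50,120),(26,255,255))
k,l,st,ce=cv2.connectedComponentsWithStats(m);i=1+np.argmax(st[1:,4]);print('tan wrist',st[i],ce[i])
for n,x,b in(('side',S,(325,60,350,105)),('scene',C,(340,275,390,325))):
    h=cv2.cvtColor(x['img'][b[1]:b[3],b[0]:b[2]],cv2.COLOR_RGB2HSV)
    for nm,lo,hi in(('tan',(10,50,90),(26,255,255)),('blue',(105,90,50),(125,255,255))):
        q=np.argwhere(cv2.inRange(h,lo,hi));print(n,nm,len(q),(q.min(0)+b[1::-1])[::-1] if len(q) else '',(q.max(0)+b[1::-1])[::-1] if len(q) else '',(q.mean(0)+b[1::-1])[::-1] if len(q) else '')
```

```text
[ 0.5211 -0.3683  0.1512] 18.25 34.31621910072863 [ 0.0002 -0.0007  0.0007 -0.0001 -0.0005 -0.0008]
w [[327.7, 161.9], [327.1, 277.6], [326.6, 373.5], [608.3, 282.1]]
s [[338.7, 92.3], [335.0, 80.6], [331.5, 69.2], [299.0, 86.3]]
c [[352.5, 290.8], [362.2, 303.4], [372.3, 316.4], [395.2, 283.6]]
tan wrist [ 303  164   37   87 1939] [315.5998 201.9649]
side tan 72 [325  82] [340  99] [335.2361  88.3472]
side blue 0   
scene tan 15 [355 275] [378 281] [369.8667 278.4667]
scene blue 53 [367 310] [375 318] [371.1132 314.4528]
```

```bash
python3 -c "
from station import ctrl
print(ctrl.finish_job())"
```

```text
the job is handed in; nothing more can be done
None
```

I handed the job in; the station gave no verdict. The lid was pried over to its stop with the opener, the opener is flat on the bench, and the tan tube is held level and side-on, by my measurements about 12 cm straight in front of the lens; the spare tube is still in its cradle.

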